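# Line up washed sensor housings and set the blow-off air valve

## Robot

A 6-joint arm with a two-finger parallel gripper is mounted at the origin on the work surface. World frame = base frame: x ahead of the robot, y to its left, z up, the work surface at z = 0. Lengths are in m, angles in rad, forces in N, time in s.
With the tool pointing down it reaches from about 0.325 to 0.9 m from the base axis. Payload 6.1 kg.
Tool frame: the origin (TCP) lies on the centre line of the jaws, within the pads' length; the fingertips stand 17 mm ahead of it and the grasp point (between the pads) lies 2 mm behind it; z points along the fingers, y is the line along which they close (so a half turn about z gives the same grasp; the last joint's range is limited). The gripper opens to 85 mm and grips with 20 to 120 N. Pads are 22 mm wide; open, the fingers measure 114 mm over their backs; the gripper's body (76 mm by 85 mm) begins 54 mm behind the grasp point. The pads swing forward as they close: fully open they stand 13 mm farther back than shut.
Start: joints at [-1.372, 0.22, 1.526, -0, 1.395, -0.126], TCP at [0.199, -0.592, 0.248] pointing down, gripper open.
Joint ranges: [-2.98, 2.98], [-0.91, 2.08], [0.09, 2.57], [-1.24, 4.39], [0.2, 2.65], [-2.68, 2.68]. Speed limits (rad/s): [2.57, 2.57, 3.01, 3.14, 3.14, 3.14].

## Interface

Orientations are given as a 3x3 rotation matrix whose columns are the frame's x, y, z axes.
In Python, from cell import env gives the robot as it stands.
- The arm moves only by the tool jog_arm, never from a script. Its argument "targets" is a list of rows, each an object with "xyz": the shift along the tool's x, y, z in mm, a list of three; "turn": the turn, a rotation vector about the tool's x, y, z in degrees, a list of three; "gripper": the closure, from -1 (fully open) to 1 (shut). A call has 1 to 12 rows; each row is the pose to reach, as a shift and turn from the pose commanded when the call began, along the tool's axes at that moment; what a row does not reach only later rows make up. A row lasts 1/8 s, in which the tool goes at most 62.5 mm and 10.7 degrees, less where a joint would pass 70% of its speed; a pose out of reach is approached as far as the arm can. A call with a gripper value outside its range is refused whole. The fingers move at their own pace and stop on an object; the grip force is fixed at half the most. Time passes only in rows, so rows that repeat a pose let the fingers close. It gives the time, the measured TCP pose, the force, the opening and the grip force at its end, in the units of the state.
- env.sense(): the state, without advancing time (a new reading comes with each control period).
- env.grab_frame(name): name is "side" or "top"; returns the picture (384x512x3 uint8, red, green, blue); there is no depth.
- env.calibration(name): a dict with "fx", "fy", "cx", "cy" (pixels), "k1" (the pictures are not rectified: a ray, as slopes to the right and down, at radius r is drawn at 1 + k1 r^2 times it, then the intrinsics apply), "view" (4x4, takes a point from world to camera coordinates). Camera axes: x right, y up, looking along -z (the intrinsics and any distortion apply to the point x, -y, -z); pixel columns grow to the right and rows downward; lengths in m; the calibration is good to about 2 mm. A picture is of the moment at which its call begins. calibration takes no time and is no camera call.
- env.close_job(): hands the job in; it is judged then, once.
The state is a dict: "time_s": time; "joint_positions": joint angles; "joint_velocities": joint speeds; "tau": joint torques, N m; "tool_pos": TCP position; "tcp_rot": TCP orientation; "force": force on the tool from outside, world axes, zero at the start; "moment": the same for the moment, N m; "grip_width": finger opening in m; "grasp_force": force on a finger pad.
Only numpy, scipy, OpenCV 4.12 (cv2) and the standard library are available. Lean on these libraries where they do the work, as an engineer would, in place of code of your own. Each camera call takes 0.05 s, during which the arm holds its last target. There are 200 camera calls.

## Task

Stand the two washed sensor housings from the mat upright on the drying shelf, centred in front of the two free air nozzles, so that they make one neat straight row with the housing already there. Then set the air by the crank wheel of the valve: close it clockwise to its stop, back it off exactly two full turns, and finish with the crank handle still gripped at that setting, ready to shut off when the air main is opened; leave the other things on the bench where they are.

Things in the scene. Friction and masses are not known exactly. Their poses are not given: they have to be found in the camera images.
- drying_station: aluminium base plate (150 x 540 x 6 mm) with a steel shelf and, to its right, a brass valve with a horizontal crank wheel. Origin on the bench; x points away from the robot, square to the shelf, y along the shelf to the left. Shelf: 235 mm along y, 110 mm along x, top 50 mm above the bench. An air bar (16 mm tube, axis 18 mm above the shelf top) runs 75 mm behind its centre line
- place_1 (a point): point on the shelf top, on its centre line, straight in front of the nozzle nearest the valve (station x = 0, y = +30 mm); taken by housing_c. The brass nozzles end 50 mm behind the centre line, 18 mm above the shelf
- place_2 (a point): point on the shelf top, on its centre line, in front of the middle nozzle (station y = +100 mm); free
- place_3 (a point): point on the shelf top, on its centre line, in front of the nozzle farthest from the valve (station y = +170 mm); free
- housing_a: loose aluminium sensor housing standing on the mat, 0.2 kg: round body 42 mm across and 70 mm high, with a brass connector 16 mm across and 16 mm high on top (86 mm in all); origin at the centre of its underside, z up its axis
- housing_b: a second loose housing, the same as housing_a, also standing on the mat
- housing_c: a third housing of the same kind, already standing on the shelf at place_1 (within 3 mm)
- wheel_hub (a point): point on the axis of the valve's wheel at the height of its rim, 152 mm above the bench (station x = 0, y = -190 mm). The axis is upright. The wheel is 102 mm across, with three spokes; rim top 157 mm above the bench. It turns in place and does not rise
- valve_wheel (a joint): how far the valve is open, rad: 0 = closed on its rigid stop; grows anticlockwise from above, 6.28 a turn, up to 3.5 turns (clockwise closes). The crank handle's direction from the hub, as an angle from the station's x about z, equals this value. Starts 0.2 to 1.1 turns open, stays where left, needs about 0.12 N m (3 N at the handle)
- crank_handle: upright black handle on the wheel's rim, 45 mm from the wheel's axis: 20 mm across, 60 mm long, from 160 to 220 mm above the bench; origin at the centre of its foot. It revolves freely on its own pin, so it can be gripped firmly and led round without turning the gripper
- crank_grip (a point): point on the axis of the crank handle, 32 mm above its foot (192 mm above the bench), about where to grip it
- paste_jar: bystander: white jar, 62 mm across, 58 mm high; origin under its centre
- flux_bottle: bystander: amber bottle, 54 mm across, 120 mm high; origin under its centre
- solder_reel: bystander: reel of solder standing on its flange, 60 mm across, 45 mm high, on the left; origin under its centre
- brass_wool_pot: bystander: black pot of brass wool, 76 mm across, about 45 mm high, behind the station; origin under its centre
- screwdriver: bystander: screwdriver lying on the mat behind the station; origin under its middle
- brush: bystander: brush lying on the mat at the front right; origin under its middle
Things that resemble listed ones, but are neither listed nor needed, are in the scene too. What is shaped like the housing_b but blue or purple is not meant.

How it is judged:
By the outcome, as a careful person would: the job done as asked, in the order asked, and still so for the second after the job is handed in, while the arm keeps its last pose, push and grip.
It also fails if it takes over 72 s, if anything falls off the work surface, if the arm or the gripper's body presses on something with over 40 N, if the wrist force passes 120 N, or if a joint passes its speed limit or range.

## Working session

There is one attempt and no reset: what is moved stays moved. The work goes in short steps, Python scripts to look and compute and a tool call to move; the robot and the scene stay as the last step left them, time stands still between calls to the robot, and variables do not carry over. Pictures are saved under pics/ and viewed, at most 10 in all, crops included, and the job is handed in when it is done.

Besides the shell and the picture viewer there is one more tool, called after ">>>" as name(argument=value, ...), one argument or row to a line, values as JSON. jog_arm: Moves the arm, as the interface text tells. Its arguments: {"type":"object","properties":{"targets":{"type":"array","items":{"type":"object","properties":{"xyz":{"type":"array","items":{"type":"number"}},"turn":{"type":"array","items":{"type":"number"}},"gripper":{"type":"number"}}}}},"required":["targets"]}

```bash
mkdir -p pics; cat > h.py <<'E'
import numpy as np, cv2
from cell import env
def snap(n,f,crop=None,s=1):
    im=env.grab_frame(n)[:,:,::-1].copy()
    if crop: im=im[crop[1]:crop[3],crop[0]:crop[2]]
    cv2.imwrite('pics/'+f,cv2.resize(im,None,fx=s,fy=s,interpolation=cv2.INTER_CUBIC))
def ray(n,u,v):
    c=env.calibration(n);K=np.array([[c['fx'],0,c['cx']],[0,c['fy'],c['cy']],[0,0,1.]])
    d=np.array([(u-c['cx'])/c['fx'],(v-c['cy'])/c['fy']]);p=d.copy()
    for _ in range(20): p=d/(1+c['k1']*(p@p))
    V=np.array(c['view']);R=V[:3,:3];o=-R.T@V[:3,3]
    return o,R.T@np.array([p[0],-p[1],-1])
def at(n,u,v,z):
    o,d=ray(n,u,v);return o+d*(z-o[2])/d[2]
def proj(n,P):
    c=env.calibration(n);V=np.array(c['view']);q=V[:3,:3]@np.array(P)+V[:3,3]
    s=np.array([q[0],-q[1]])/-q[2];s=s*(1+c['k1']*(s@s))
    return np.array([c['cx']+c['fx']*s[0],c['cy']+c['fy']*s[1]])
E
python3 - <<'E'
from h import *
snap('top','t0.png',None,1.5);snap('side','s0.png',None,1.5)
for n in('top','side'):
    c=env.calibration(n);V=np.array(c['view']);print(n,-V[:3,:3].T@V[:3,3],c['fx'],c['k1'],V[:3,:3].round(2).tolist())
print(env.sense()['tcp_rot'])
E
```

```text
top [ 0.31510336 -0.02088442  1.33940411] 381.50848131090123 -0.021648714259691466 [[0.02, -1.0, -0.0], [0.98, 0.02, 0.19], [-0.19, -0.01, 0.98]]
side [0.08810149 0.87440303 0.81121548] 424.3301523988447 -0.05332297068710669 [[-0.88, -0.47, 0.02], [0.27, -0.49, 0.83], [-0.38, 0.73, 0.56]]
[[ 9.47732032e-01  3.19067222e-01 -3.21863843e-04]
 [ 3.19067284e-01 -9.47730447e-01  1.75151261e-03]
 [ 2.53810098e-04 -1.76266082e-03 -9.99998414e-01]]
```

View pics/t0.png

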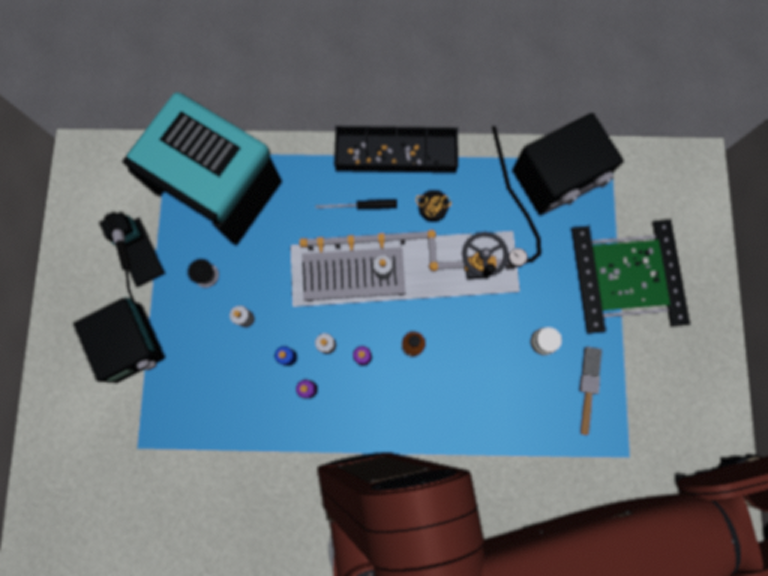

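View pics/s0.png

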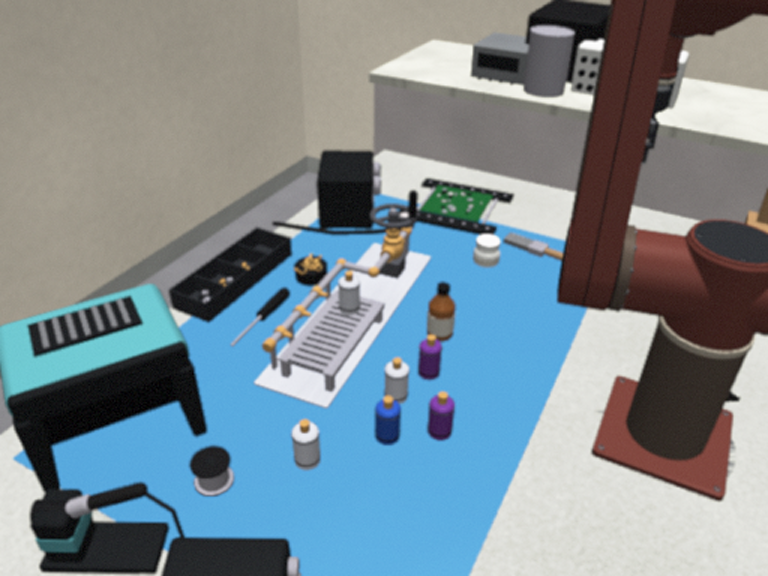

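Top image (1.5x): the aluminium housings stand at (240,316) and (325,343), and housing_c is on the shelf at (382,264). The lookalikes are blue at (285,355) and purple at (362,355) and (305,388). The wheel is at (485,254) with a dark handle near (489,268). The side image agrees: aluminium housings at (306,443) and (397,378), the others blue or purple. I choose the two aluminium ones and will check them in a close crop.

```bash
python3 - <<'E'
from h import *
snap('top','t1.png',(140,140,360,270),3.6);snap('side','s1.png',(150,110,320,320),2.8)
E
```

```text
(no output)
```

View pics/t1.png

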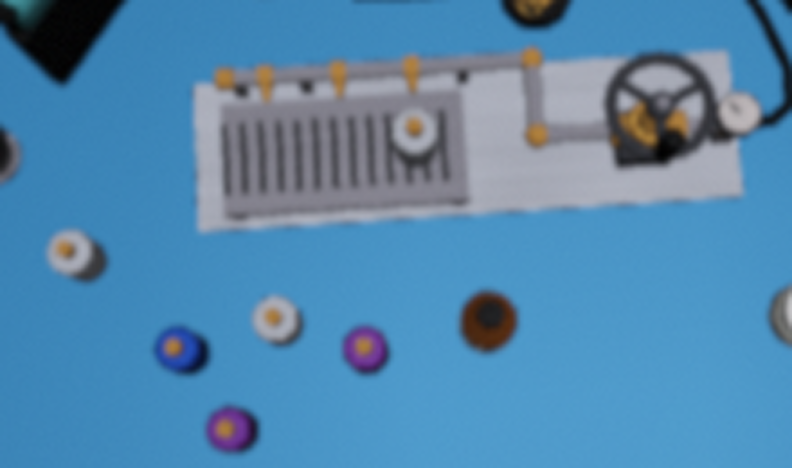

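View pics/s1.png

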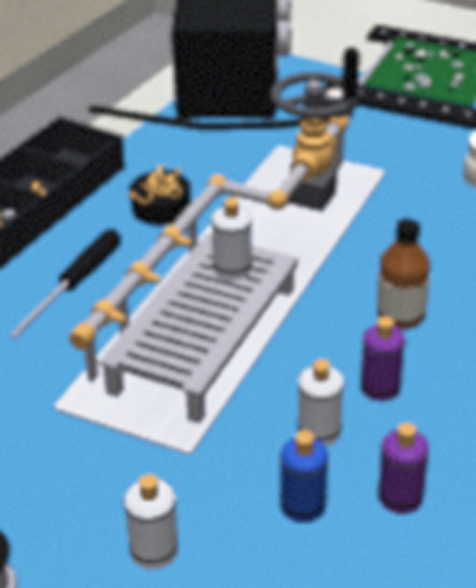

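Crops: the two aluminium housings are clear at top-crop (70,251) and (275,318). The shelf corners, nozzle tips, wheel rim centre (660,106) and black handle top at about (670,145) are also visible.

```bash
cat >> h.py <<'E'
def tc(x,y,z): return at('top',140+(x+.5)/3.6-.5,140+(y+.5)/3.6-.5,z)
def sc(x,y,z): return at('side',150+(x+.5)/2.8-.5,110+(y+.5)/2.8-.5,z)
E
python3 - <<'E'
from h import *
np.set_printoptions(precision=4,suppress=True)
for n,p,z in [('A ring',(71,252.5),.07),('A conn',(66,249),.086),('B ring',(276,319),.07),('B conn',(273,317),.086),('c conn',(415,127),.136),('c ring',(414,131),.12),('wheel',(660,106),.157),('handle',(670,146),.19),('handletop',(671,148),.22)]: print(n,tc(*p,z)[:2])
for n,p,z in [('A conn',(149,481),.086),('B conn',(321,366),.086),('c conn',(232,205),.136),('handletop',(351,50),.22),('wheel',(314,94),.157)]: print('side',n,sc(*p,z)[:2])
# station fit
obs=[((194,85),.006,(75,270)),((729,52),.006,(75,-270)),((743,195),.006,(-75,-270)),((199,232),.006,(-75,270)),
((222,103),.05,(55,None)),((463,91),.05,(55,None)),((467,202),.05,(-55,None)),((228,214),.05,(-55,None)),
((267,99),.068,(50,170)),((340,93),.068,(50,100)),((412,88),.068,(50,30)),((660,106),.157,(0,-190))]
from scipy.optimize import least_squares
W=[tc(*p,z)[:2] for p,z,_ in obs]
def f(q):
    r=[]
    for w,(p,z,s) in zip(W,obs):
        c,n=np.cos(q[2]),np.sin(q[2]);d=w-q[:2];l=np.array([c*d[0]+n*d[1],-n*d[0]+c*d[1]])
        r+=[l[0]-s[0]/1e3, 0 if s[1] is None else l[1]-s[1]/1e3]
    return np.array(r)
s=least_squares(f,[.5,0,0],loss='soft_l1',f_scale=.003);q=s.x;print(q);print((f(q).reshape(-1,2)*1e3).round(1).tolist())
c,n=np.cos(q[2]),np.sin(q[2])
for y in(.03,.1,.17,-.19): print(y,q[0]-n*y,q[1]+c*y)
E
```

```text
A ring [0.5016 0.3259]
A conn [0.5025 0.3264]
B ring [0.4426 0.1313]
B conn [0.4428 0.1322]
c conn [0.6112 0.0046]
c ring [0.6114 0.0058]
wheel [ 0.6287 -0.213 ]
handle [ 0.5847 -0.2157]
handletop [ 0.5759 -0.2114]
side A conn [0.5001 0.3287]
side B conn [0.4407 0.1356]
side c conn [0.6069 0.0111]
side handletop [ 0.5834 -0.2124]
side wheel [ 0.6244 -0.2053]
[ 0.6211 -0.035   0.0962]
[[12.4, -11.6], [3.4, -12.0], [6.1, -8.1], [12.2, -9.6], [-0.8, 0.0], [-7.7, 0.0], [-7.2, 0.0], [-0.6, 0.0], [-0.3, 9.2], [-0.0, 9.2], [-0.7, 10.1], [-9.5, 12.0]]
0.03 0.6182118626252648 -0.005099517585655838
0.1 0.6114900053603347 0.06457699664195106
0.17 0.6047681480954047 0.13425351086955795
-0.19 0.6393376997436166 -0.2240828480152775
```

```bash
python3 - <<'E'
from h import *
np.set_printoptions(precision=4,suppress=True)
from scipy.optimize import least_squares
obs=[((194,85),.006,(75,270)),((729,52),.006,(75,-270)),((743,195),.006,(-75,-270)),((199,232),.006,(-75,270)),
((222,103),.05,(55,117.5)),((463,91),.05,(55,-117.5)),((467,202),.05,(-55,-117.5)),((228,214),.05,(-55,117.5)),
((267,99),.068,(50,170)),((340,93),.068,(50,100)),((412,88),.068,(50,30)),((660,106),.157,(0,-190)),((415,127),.136,(0,30)),((414,131),.12,(0,30))]
W=[tc(*p,z)[:2] for p,z,_ in obs]
def f(q):
    r=[]
    for i,(w,(p,z,s)) in enumerate(zip(W,obs)):
        c,n=np.cos(q[2]),np.sin(q[2]);d=w-q[:2];l=np.array([c*d[0]+n*d[1],-n*d[0]+c*d[1]])-np.array(s)/1e3
        if i<4: l-=q[3:5]
        elif i<8: l[1]-=q[5]
        r+=list(l)
    return np.array(r)
s=least_squares(f,[.6,0,0,0,0,.1]);q=s.x;print(q);print((f(q).reshape(-1,2)*1e3).round(1).tolist())
c,n=np.cos(q[2]),np.sin(q[2])
for y in(.03,.1,.17,-.19): print(y,q[0]-n*y,q[1]+c*y)
E
```

```text
[ 0.6152 -0.0246  0.0781  0.0138 -0.021   0.0984]
[[-1.0, 0.1], [-0.2, -0.4], [2.5, 0.9], [-1.2, -0.6], [0.2, -0.7], [-2.4, 0.1], [-2.1, 3.5], [0.4, -2.9], [1.5, -0.7], [3.0, -0.7], [3.7, 0.2], [-1.2, 1.1], [-1.7, -0.5], [-1.4, 0.6]]
0.03 0.6128606089193618 0.005294589264246991
0.1 0.6073998438453385 0.0750812645311368
0.17 0.6019390787713151 0.14486793979802656
-0.19 0.6300230134377208 -0.21403496157454951
```

```bash
cat >> h.py <<'E'
def go(*pts,yaw=None):
    s=env.sense();R=np.array(s['tcp_rot']);p=np.array(s['tool_pos'])
    for q in pts: print('shift',(R.T@(np.array(q)-p)*1e3).round(1))
    if yaw is not None:
        from scipy.spatial.transform import Rotation as T
        y=np.array([np.cos(yaw),np.sin(yaw),0]);z=np.array([0,0,-1.])
        Rt=np.c_[y,np.cross(z,y),z];print('turn',T.from_matrix(R.T@Rt).as_rotvec(degrees=True).round(1))
    print(s['time_s'],p.round(4),np.round(s['force'],1),s['grip_width'],s['grasp_force'])
E
python3 - <<'E'
from h import *
go((.4418,.1338,.18),(.4418,.1338,.048),yaw=np.pi/2+.078)
E
```

```text
shift [ 461.3 -610.4   68.4]
shift [ 461.3 -610.2  200.4]
turn [ -0.1  -0.1 -75.9]
0.2 [ 0.1994 -0.592   0.2476] [ 0.1 -0.5  0.3] 0.08534244838838395 0.0
```

>>> jog_arm(
  targets=[
    {"xyz": [461, -610, 40], "turn": [0, 0, -76], "gripper": -1},
    {"xyz": [461, -610, 40], "turn": [0, 0, -76], "gripper": -1},
    {"xyz": [461, -610, 40], "turn": [0, 0, -76], "gripper": -1},
    {"xyz": [461, -610, 40], "turn": [0, 0, -76], "gripper": -1},
    {"xyz": [461, -610, 40], "turn": [0, 0, -76], "gripper": -1},
    {"xyz": [461, -610, 40], "turn": [0, 0, -76], "gripper": -1},
    {"xyz": [461, -610, 40], "turn": [0, 0, -76], "gripper": -1},
    {"xyz": [461, -610, 40], "turn": [0, 0, -76], "gripper": -1},
    {"xyz": [461, -610, 40], "turn": [0, 0, -76], "gripper": -1},
    {"xyz": [461, -610, 40], "turn": [0, 0, -76], "gripper": -1},
    {"xyz": [461, -610, 40], "turn": [0, 0, -76], "gripper": -1},
    {"xyz": [461, -610, 40], "turn": [0, 0, -76], "gripper": -1},
  ],
)

```text
time_s: 1.7
tool_pos: [0.4371, 0.1203, 0.2093]
tcp_rot: [[-0.081, 0.997, 0.001], [0.997, 0.081, -0.0], [-0.0, 0.001, -1.0]]
force: [0.8, -0.0, 0.0]
grip_width: 0.085
grasp_force: 0.0
```

```bash
python3 - <<'E'
from h import *
go((.4418,.1338,.048),yaw=np.pi/2+.078)
E
```

```text
shift [ 13.1   5.6 161.3]
turn [0.1 0.  0.2]
1.7 [0.4371 0.1203 0.2093] [ 0.8 -0.   0. ] 0.08498812280054793 0.0
```

>>> jog_arm(
  targets=[
    {"xyz": [13, 6, 20], "turn": [0, 0, 0], "gripper": -1},
    {"xyz": [13, 6, 60], "turn": [0, 0, 0], "gripper": -1},
    {"xyz": [13, 6, 110], "turn": [0, 0, 0], "gripper": -1},
    {"xyz": [13, 6, 161], "turn": [0, 0, 0], "gripper": -1},
    {"xyz": [13, 6, 161], "turn": [0, 0, 0], "gripper": -1},
    {"xyz": [13, 6, 161], "turn": [0, 0, 0], "gripper": 1},
    {"xyz": [13, 6, 161], "turn": [0, 0, 0], "gripper": 1},
    {"xyz": [13, 6, 161], "turn": [0, 0, 0], "gripper": 1},
    {"xyz": [13, 6, 161], "turn": [0, 0, 0], "gripper": 1},
    {"xyz": [13, 6, 161], "turn": [0, 0, 0], "gripper": 1},
  ],
)

```text
time_s: 2.95
tool_pos: [0.4438, 0.1318, 0.0508]
tcp_rot: [[-0.08, 0.997, 0.005], [0.997, 0.08, 0.001], [0.0, 0.005, -1.0]]
force: [-1.0, 0.2, 7.4]
grip_width: 0.0406
grasp_force: 60.8
```

```bash
python3 - <<'E'
from h import *
go((.4438,.1318,.185),(.604,.077,.185),(.604,.077,.105),yaw=np.pi/2+.078)
E
```

```text
shift [   0.     0.6 -134.2]
shift [ -67.5  155.9 -133.5]
shift [-67.5 155.5 -53.5]
turn [ 0.3 -0.   0.1]
2.95 [0.4438 0.1318 0.0508] [-1.   0.2  7.4] 0.04060372623988182 60.84993971977383
```

>>> jog_arm(
  targets=[
    {"xyz": [0, 0, -60], "turn": [0, 0, 0], "gripper": 1},
    {"xyz": [0, 0, -110], "turn": [0, 0, 0], "gripper": 1},
    {"xyz": [-10, 24, -134], "turn": [0, 0, 0], "gripper": 1},
    {"xyz": [-29, 68, -134], "turn": [0, 0, 0], "gripper": 1},
    {"xyz": [-48, 112, -134], "turn": [0, 0, 0], "gripper": 1},
    {"xyz": [-62, 144, -134], "turn": [0, 0, 0], "gripper": 1},
    {"xyz": [-67, 156, -134], "turn": [0, 0, 0], "gripper": 1},
    {"xyz": [-67, 156, -134], "turn": [0, 0, 0], "gripper": 1},
    {"xyz": [-67, 156, -100], "turn": [0, 0, 0], "gripper": 1},
    {"xyz": [-67, 156, -68], "turn": [0, 0, 0], "gripper": 1},
    {"xyz": [-67, 156, -68], "turn": [0, 0, 0], "gripper": 1},
  ],
)

```text
time_s: 4.32
tool_pos: [0.5988, 0.078, 0.1133]
tcp_rot: [[-0.081, 0.997, -0.007], [0.997, 0.081, 0.0], [0.001, -0.007, -1.0]]
force: [-0.4, 0.1, -2.1]
grip_width: 0.0402
grasp_force: 61.7
```

```bash
python3 - <<'E'
from h import *
go((.604,.077,.103),yaw=np.pi/2+.078)
snap('side','s2.png',(150,130,320,270),4.4)
E
```

```text
shift [-1.4  5.2 10.2]
turn [-0.4 -0.   0.2]
4.325 [0.5988 0.078  0.1133] [-0.4  0.1 -2.1] 0.04023433363298478 61.71536262729205
```

View pics/s2.png

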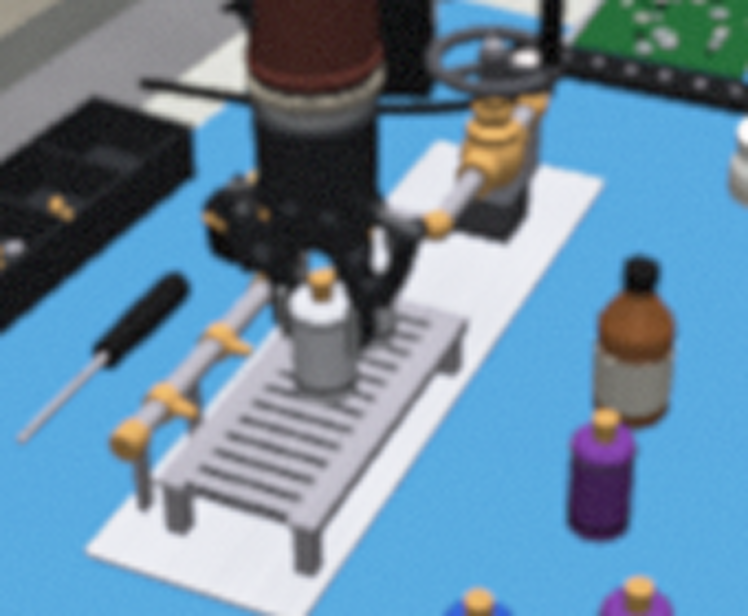

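The side view shows housing b held upright over the shelf, with its connector top at crop (321,277), in front of the middle nozzle. Next I correct by about 5 mm.

>>> jog_arm(
  targets=[
    {"xyz": [0, 0, 0], "turn": [0, 0, 0], "gripper": 1},
    {"xyz": [0, 0, 0], "turn": [0, 0, 0], "gripper": 1},
  ],
)

```text
time_s: 4.62
tool_pos: [0.6036, 0.0774, 0.1181]
tcp_rot: [[-0.081, 0.997, 0.003], [0.997, 0.081, 0.0], [-0.0, 0.003, -1.0]]
force: [0.1, -0.6, -1.7]
grip_width: 0.0404
grasp_force: 61.7
```

```bash
python3 - <<'E'
from h import *
go((.604,.077,.103),yaw=np.pi/2+.078)
print(at('side',150+321.5/4.4-.5,130+274.5/4.4-.5,.086+.0625))
E
```

```text
shift [-0.5  0.3 15.2]
turn [0.2 0.  0.2]
4.625 [0.6036 0.0774 0.1181] [ 0.1 -0.6 -1.7] 0.04038323434696136 61.71826221747324
[0.59873145 0.07804831 0.1485    ]
```

```bash
python3 - <<'E'
from h import *
np.set_printoptions(precision=4,suppress=True)
o=np.array([.0498,.0039])
for p in((190,243),(157,277),(124,319)): print('noz->place',sc(*p,.068)[:2]-o)
for p in((247,350),(194,411)): print('noz->place',at('side',150+(p[0]+.5)/4.4-.5,130+(p[1]+.5)/4.4-.5,.068)[:2]-o)
C=np.array([[(105,362),(55,227)],[(298,260),(55,0)]])
for n,p in(('FL',(195,392)),('NL',(105,358)),('FR',(298,261))): print(n,sc(*p,.05)[:2])
for p in((231,202),(232,205)): print('c',sc(*p,.136)[:2])
for p in((149,478),(149,481)): print('A',sc(*p,.086)[:2])
print('top c',tc(415,127,.136)[:2])
E
```

```text
noz->place [0.6116 0.0051]
noz->place [0.6094 0.0724]
noz->place [0.6003 0.145 ]
noz->place [0.608  0.0746]
noz->place [0.6024 0.1433]
FL [0.5448 0.188 ]
NL [0.646  0.1892]
FR [ 0.5563 -0.04  ]
c [0.6106 0.0069]
c [0.6069 0.0111]
A [0.5019 0.3259]
A [0.5001 0.3287]
top c [0.6112 0.0046]
```

>>> jog_arm(
  targets=[
    {"xyz": [-2, 2, 8], "turn": [0, 0, 0], "gripper": 1},
    {"xyz": [-2, 2, 14], "turn": [0, 0, 0], "gripper": 1},
    {"xyz": [-2, 2, 17], "turn": [0, 0, 0], "gripper": 1},
    {"xyz": [-2, 2, 17], "turn": [0, 0, 0], "gripper": 1},
    {"xyz": [-2, 2, 17], "turn": [0, 0, 0], "gripper": 1},
  ],
)

```text
time_s: 5.25
tool_pos: [0.6047, 0.0753, 0.1008]
tcp_rot: [[-0.08, 0.997, -0.001], [0.997, 0.08, -0.0], [-0.0, -0.001, -1.0]]
force: [-7.8, -0.6, 12.2]
grip_width: 0.0402
grasp_force: 63.3
```

>>> jog_arm(
  targets=[
    {"xyz": [0, 0, 0], "turn": [0, 0, 0], "gripper": -1},
    {"xyz": [0, 0, 0], "turn": [0, 0, 0], "gripper": -1},
    {"xyz": [0, 0, 0], "turn": [0, 0, 0], "gripper": -1},
    {"xyz": [0, 0, 0], "turn": [0, 0, 0], "gripper": -1},
    {"xyz": [0, 0, -30], "turn": [0, 0, 0], "gripper": -1},
    {"xyz": [0, 0, -80], "turn": [0, 0, 0], "gripper": -1},
    {"xyz": [0, 0, -100], "turn": [0, 0, 0], "gripper": -1},
  ],
)

```text
time_s: 6.12
tool_pos: [0.6064, 0.0755, 0.2026]
tcp_rot: [[-0.08, 0.997, 0.005], [0.997, 0.08, -0.0], [-0.0, 0.005, -1.0]]
force: [0.7, 0.0, 0.3]
grip_width: 0.0854
grasp_force: 0.0
```

```bash
python3 - <<'E'
from h import *
go((.501,.3272,.19),(.501,.3272,.048),yaw=np.pi/2+.078)
E
```

```text
shift [259.4 -84.9  12.1]
shift [259.5 -85.6 154.1]
turn [0.3 0.  0.1]
6.125 [0.6064 0.0755 0.2026] [0.7 0.  0.3] 0.0854431417243949 0.0
```

>>> jog_arm(
  targets=[
    {"xyz": [58, -19, 0], "turn": [0, 0, 0], "gripper": -1},
    {"xyz": [116, -38, 0], "turn": [0, 0, 0], "gripper": -1},
    {"xyz": [174, -57, 0], "turn": [0, 0, 0], "gripper": -1},
    {"xyz": [230, -76, 0], "turn": [0, 0, 0], "gripper": -1},
    {"xyz": [258, -85, 20], "turn": [0, 0, 0], "gripper": -1},
    {"xyz": [258, -85, 50], "turn": [0, 0, 0], "gripper": -1},
    {"xyz": [258, -85, 100], "turn": [0, 0, 0], "gripper": -1},
    {"xyz": [258, -85, 153], "turn": [0, 0, 0], "gripper": -1},
    {"xyz": [258, -85, 153], "turn": [0, 0, 0], "gripper": 1},
    {"xyz": [258, -85, 153], "turn": [0, 0, 0], "gripper": 1},
    {"xyz": [258, -85, 153], "turn": [0, 0, 0], "gripper": 1},
    {"xyz": [258, -85, 153], "turn": [0, 0, 0], "gripper": 1},
  ],
)

```text
time_s: 7.62
tool_pos: [0.5014, 0.3267, 0.0492]
tcp_rot: [[-0.08, 0.997, 0.005], [0.997, 0.08, 0.002], [0.002, 0.005, -1.0]]
force: [0.2, 0.3, 6.5]
grip_width: 0.0407
grasp_force: 61.3
```

```bash
python3 - <<'E'
from h import *
go((.501,.327,.185),(.6005,.1453,.19),(.6005,.1453,.102),yaw=np.pi/2+.078)
import cv2
snap('top','t2.png',(140,140,360,270),3.6)
E
```

```text
shift [   0.5    0.3 -135.8]
shift [-188.5   85.  -140.8]
shift [-188.7   84.5  -52.8]
turn [ 0.3 -0.1  0.1]
7.625 [0.5014 0.3267 0.0492] [0.2 0.3 6.5] 0.04066259631202596 61.32612016517669
```

View pics/t2.png

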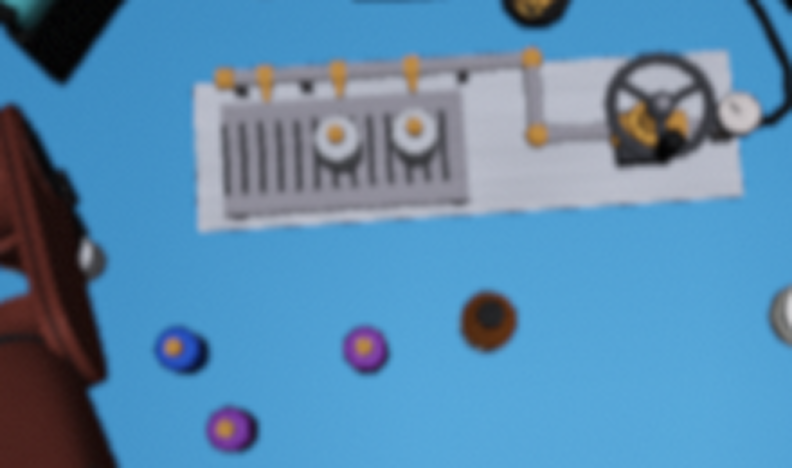

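Housing b stands at crop (336,134), with c at (415,127), upright and in front of the middle nozzle.

```bash
python3 - <<'E'
from h import *
import cv2
np.set_printoptions(precision=4,suppress=True)
for p in((336,134.5),(415,127)): print(tc(*p,.136)[:2])
for p in((337,137.5),(414.5,131)): print(tc(*p,.12)[:2])
im=cv2.imread('pics/t2.png');h=cv2.cvtColor(im,cv2.COLOR_BGR2HSV)
m=((h[:,:,0]>8)&(h[:,:,0]<28)&(h[:,:,1]>110)&(h[:,:,2]>100)).astype('uint8')
n,_,s,c=cv2.connectedComponentsWithStats(m)
print([(c[i].round(1).tolist(),s[i,4]) for i in range(1,n) if s[i,4]>60])
E
```

```text
[0.6032 0.0756]
[0.6112 0.0046]
[0.6042 0.0759]
[0.6114 0.0053]
[([532.5, 3.8], np.int32(242)), ([530.9, 57.9], np.int32(172)), ([411.1, 71.0], np.int32(246)), ([338.1, 75.6], np.int32(235)), ([264.9, 80.2], np.int32(240)), ([224.8, 79.0], np.int32(201)), ([639.6, 125.6], np.int32(880)), ([676.5, 122.1], np.int32(305)), ([414.0, 126.7], np.int32(110)), ([536.7, 134.8], np.int32(252)), ([335.2, 134.0], np.int32(109)), ([363.5, 346.2], np.int32(101)), ([173.7, 347.3], np.int32(85)), ([225.1, 428.5], np.int32(125))]
```

>>> jog_arm(
  targets=[
    {"xyz": [0, 0, -60], "turn": [0, 0, 0], "gripper": 1},
    {"xyz": [0, 0, -110], "turn": [0, 0, 0], "gripper": 1},
    {"xyz": [-30, 13, -136], "turn": [0, 0, 0], "gripper": 1},
    {"xyz": [-75, 33, -136], "turn": [0, 0, 0], "gripper": 1},
    {"xyz": [-120, 52, -136], "turn": [0, 0, 0], "gripper": 1},
    {"xyz": [-160, 70, -136], "turn": [0, 0, 0], "gripper": 1},
    {"xyz": [-182, 80, -136], "turn": [0, 0, 0], "gripper": 1},
    {"xyz": [-189, 83, -136], "turn": [0, 0, 0], "gripper": 1},
    {"xyz": [-189, 83, -110], "turn": [0, 0, 0], "gripper": 1},
    {"xyz": [-189, 83, -75], "turn": [0, 0, 0], "gripper": 1},
    {"xyz": [-189, 83, -62], "turn": [0, 0, 0], "gripper": 1},
    {"xyz": [-189, 83, -62], "turn": [0, 0, 0], "gripper": 1},
  ],
)

```text
time_s: 9.18
tool_pos: [0.5961, 0.1448, 0.1073]
tcp_rot: [[-0.081, 0.997, -0.002], [0.997, 0.081, -0.0], [0.0, -0.002, -1.0]]
force: [-0.4, 1.2, -0.7]
grip_width: 0.0405
grasp_force: 61.3
```

>>> jog_arm(
  targets=[
    {"xyz": [0, 0, 0], "turn": [0, 0, 0], "gripper": 1},
    {"xyz": [0, 0, 0], "turn": [0, 0, 0], "gripper": 1},
  ],
)

```text
time_s: 9.43
tool_pos: [0.5982, 0.1443, 0.1098]
tcp_rot: [[-0.081, 0.997, 0.003], [0.997, 0.081, 0.0], [0.0, 0.003, -1.0]]
force: [-0.1, -0.4, -1.5]
grip_width: 0.0404
grasp_force: 61.3
```

```bash
python3 - <<'E'
from h import *
go((.599,.1445,.0992),yaw=np.pi/2+.078)
E
```

```text
shift [ 0.1  0.8 10.6]
turn [ 0.2 -0.   0.1]
9.425 [0.5982 0.1443 0.1098] [-0.1 -0.4 -1.5] 0.0403967641392062 61.325899763032794
```

>>> jog_arm(
  targets=[
    {"xyz": [0, 1, 6], "turn": [0, 0, 0], "gripper": 1},
    {"xyz": [0, 1, 9], "turn": [0, 0, 0], "gripper": 1},
    {"xyz": [0, 1, 11], "turn": [0, 0, 0], "gripper": 1},
    {"xyz": [0, 1, 11], "turn": [0, 0, 0], "gripper": 1},
  ],
)

```text
time_s: 9.93
tool_pos: [0.5983, 0.144, 0.0991]
tcp_rot: [[-0.08, 0.997, -0.0], [0.997, 0.08, -0.0], [-0.0, -0.0, -1.0]]
force: [-5.7, -1.6, 12.2]
grip_width: 0.0409
grasp_force: 62.5
```

Seated. Release and rise, then go to the wheel.

>>> jog_arm(
  targets=[
    {"xyz": [0, 0, 0], "turn": [0, 0, 0], "gripper": -1},
    {"xyz": [0, 0, 0], "turn": [0, 0, 0], "gripper": -1},
    {"xyz": [0, 0, 0], "turn": [0, 0, 0], "gripper": -1},
    {"xyz": [0, 0, 0], "turn": [0, 0, 0], "gripper": -1},
    {"xyz": [0, 0, -30], "turn": [0, 0, 0], "gripper": -1},
    {"xyz": [0, 0, -90], "turn": [0, 0, 0], "gripper": -1},
    {"xyz": [0, 0, -150], "turn": [0, 0, 0], "gripper": -1},
    {"xyz": [0, 0, -170], "turn": [0, 0, 0], "gripper": -1},
  ],
)

```text
time_s: 10.92
tool_pos: [0.6002, 0.1444, 0.2726]
tcp_rot: [[-0.08, 0.997, 0.008], [0.997, 0.08, 0.001], [0.0, 0.008, -1.0]]
force: [0.3, 0.3, -0.1]
grip_width: 0.0854
grasp_force: 0.0
```

```bash
python3 - <<'E'
from h import *
go((.583,-.212,.27),yaw=np.pi/2+.078)
snap('top','t3.png',(140,140,360,270),3.6)
snap('side','s3.png',(220,110,300,200),6)
E
```

```text
shift [-353.9  -45.8    2.2]
turn [ 0.5 -0.   0.1]
10.925 [0.6002 0.1444 0.2726] [ 0.3  0.3 -0.1] 0.08539482305163555 0.0
```

View pics/t3.png

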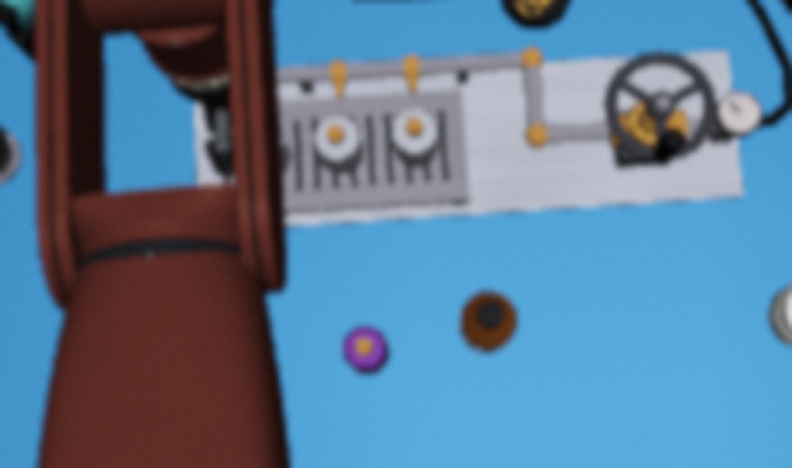

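View pics/s3.png

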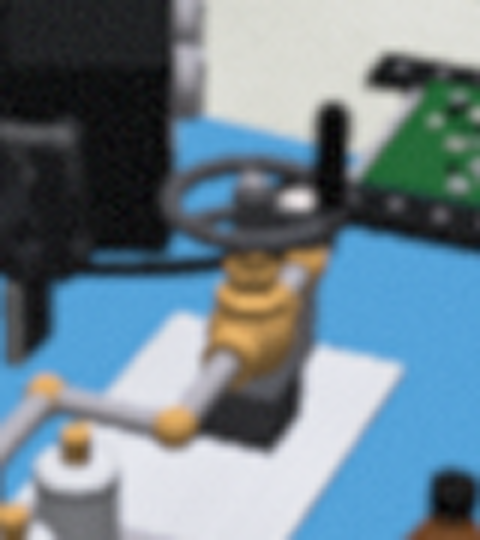

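The top view shows b and c unchanged and the arm over a. The side crop shows the handle from its top (333,107) to its foot (332,207), and the wheel rim ellipse centred near (257,202).

```bash
python3 - <<'E'
from h import *
np.set_printoptions(precision=4,suppress=True)
s6=lambda x,y,z: at('side',220+(x+.5)/6-.5,110+(y+.5)/6-.5,z)[:2]
print('htop',s6(333,107,.22),'foot',s6(332,205,.16),'mid',s6(332.5,156,.19),'hub',s6(257,202,.152))
print('tophub',tc(660,106,.155)[:2],tc(671,148,.22)[:2],tc(664,149,.22)[:2])
for a in(2.7,3.,3.3):
  P=np.array([.63-.0,-.212])+.045*np.array([np.cos(a+.078),np.sin(a+.078)])
  print(a,P,[(proj('side',[*P,z])-[219.5,109.5])*6 for z in(.16,.22)],[(proj('top',[*P,z])-[139.5,139.5])*3.6 for z in(.16,.22)])
E
```

```text
htop [ 0.5837 -0.2132] foot [ 0.5839 -0.218 ] mid [ 0.5841 -0.2163] hub [ 0.6268 -0.2145]
tophub [ 0.6292 -0.2134] [ 0.5759 -0.2114] [ 0.575  -0.2056]
2.7 [ 0.5879 -0.196 ] [array([307.5247, 221.1205]), array([311.5584, 118.6848])] [array([642.3914, 150.2055]), array([652.8193, 134.2098])]
3.0 [ 0.5851 -0.2091] [array([323.2484, 211.9275]), array([327.6503, 109.939 ])] [array([657.3692, 153.5981]), array([668.5682, 137.7683])]
3.3 [ 0.5863 -0.2225] [array([332.2097, 200.8848]), array([336.7991,  99.4229])] [array([672.5734, 152.5492]), array([684.5471, 136.6691])]
```

>>> jog_arm(
  targets=[
    {"xyz": [-50, -6, 0], "turn": [0, 0, 0], "gripper": -0.4},
    {"xyz": [-105, -13, 0], "turn": [0, 0, 0], "gripper": -0.4},
    {"xyz": [-160, -20, 0], "turn": [0, 0, 0], "gripper": -0.4},
    {"xyz": [-215, -27, 0], "turn": [0, 0, 0], "gripper": -0.4},
    {"xyz": [-270, -34, 0], "turn": [0, 0, 0], "gripper": -0.4},
    {"xyz": [-320, -40, 0], "turn": [0, 0, 0], "gripper": -0.4},
    {"xyz": [-345, -43, 0], "turn": [0, 0, 0], "gripper": -0.4},
    {"xyz": [-358, -45, 0], "turn": [0, 0, 0], "gripper": -0.4},
    {"xyz": [-358, -45, 0], "turn": [0, 0, 0], "gripper": -0.4},
    {"xyz": [-358, -45, 0], "turn": [0, 0, 0], "gripper": -0.4},
  ],
)

```text
time_s: 12.28
tool_pos: [0.582, -0.215, 0.2664]
tcp_rot: [[-0.081, 0.997, -0.001], [0.997, 0.081, 0.001], [0.001, -0.001, -1.0]]
force: [0.2, -0.5, 0.5]
grip_width: 0.0598
grasp_force: 0.0
```

```bash
python3 - <<'E'
from h import *
go((.584,-.2155,.193),yaw=np.pi/2+.078)
snap('top','t4.png',(140,140,360,270),3.6)
snap('side','s4.png',(220,100,300,200),5.5)
E
```

```text
shift [-0.7  2.  73.4]
turn [-0.  -0.1  0.2]
12.275 [ 0.582  -0.215   0.2664] [ 0.2 -0.5  0.5] 0.05976833235211632 0.0
```

View pics/s4.png

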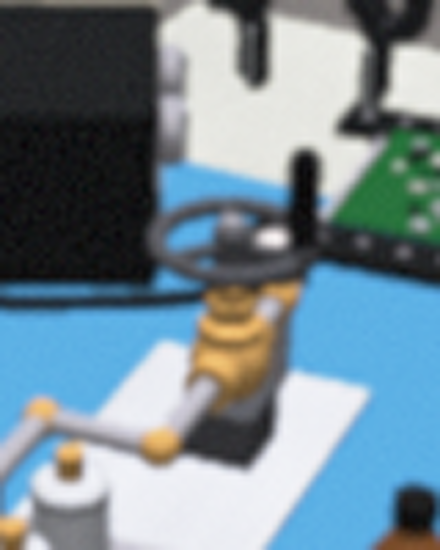

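The side crop shows the open fingertips at (253,75) and (372,110), straddling the handle top at (305,152). I descend and grip.

>>> jog_arm(
  targets=[
    {"xyz": [-1, 1, 20], "turn": [0, 0, 0], "gripper": -0.4},
    {"xyz": [-1, 1, 40], "turn": [0, 0, 0], "gripper": -0.4},
    {"xyz": [-1, 1, 60], "turn": [0, 0, 0], "gripper": -0.4},
    {"xyz": [-1, 1, 75], "turn": [0, 0, 0], "gripper": -0.4},
    {"xyz": [-1, 1, 75], "turn": [0, 0, 0], "gripper": -0.4},
    {"xyz": [-1, 1, 75], "turn": [0, 0, 0], "gripper": 1},
    {"xyz": [-1, 1, 75], "turn": [0, 0, 0], "gripper": 1},
    {"xyz": [-1, 1, 75], "turn": [0, 0, 0], "gripper": 1},
    {"xyz": [-1, 1, 75], "turn": [0, 0, 0], "gripper": 1},
    {"xyz": [-1, 1, 75], "turn": [0, 0, 0], "gripper": 1},
  ],
)

```text
time_s: 13.62
tool_pos: [0.5847, -0.2175, 0.1936]
tcp_rot: [[-0.081, 0.997, 0.004], [0.997, 0.081, -0.001], [-0.002, 0.004, -1.0]]
force: [4.7, -0.7, 0.8]
grip_width: 0.0187
grasp_force: 59.1
```

View pics/t4.png

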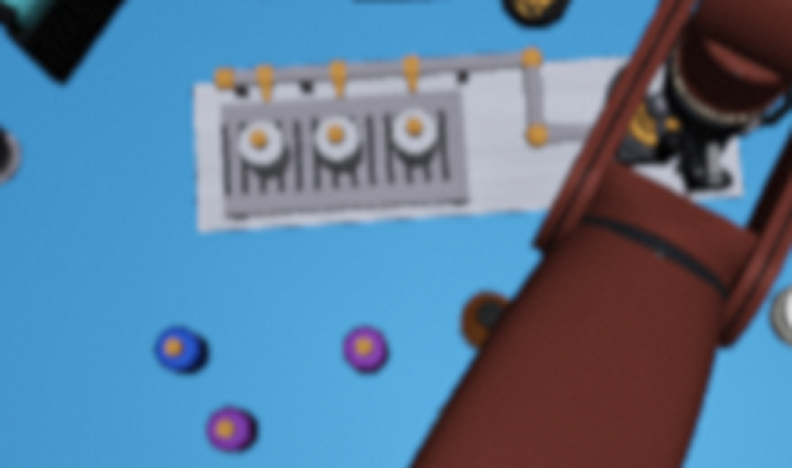

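The row reads (259,139), (336,134), (414.5,127): straight, evenly spaced and in front of the nozzles. The handle is gripped, so I compute arcs for the crank.

```bash
cat > arc.py <<'E'
import sys,numpy as np
r,a0=float(sys.argv[1]),float(sys.argv[2]);t=np.radians(np.array([float(x) for x in sys.argv[3:]]));b=np.radians(a0)
print([[round(x,0 if 0 else 1),round(y,1)] for x,y in zip(r*(np.sin(t)-np.sin(b)),r*(np.cos(t)-np.cos(b)))])
E
python3 arc.py 45 178 $(seq 168 -10 58); python3 arc.py 45 58 $(seq 50 -8 10) 6 3
```

```text
[[np.float64(7.8), np.float64(1.0)], [np.float64(15.3), np.float64(3.2)], [np.float64(22.3), np.float64(6.8)], [np.float64(28.5), np.float64(11.5)], [np.float64(33.9), np.float64(17.3)], [np.float64(38.2), np.float64(23.8)], [np.float64(41.2), np.float64(31.1)], [np.float64(43.0), np.float64(38.7)], [np.float64(43.4), np.float64(46.5)], [np.float64(42.4), np.float64(54.3)], [np.float64(40.2), np.float64(61.8)], [np.float64(36.6), np.float64(68.8)]]
[[np.float64(-3.7), np.float64(5.1)], [np.float64(-8.1), np.float64(9.6)], [np.float64(-13.0), np.float64(13.5)], [np.float64(-18.4), np.float64(16.6)], [np.float64(-24.3), np.float64(19.0)], [np.float64(-30.3), np.float64(20.5)], [np.float64(-33.5), np.float64(20.9)], [np.float64(-35.8), np.float64(21.1)]]
```

>>> jog_arm(
  targets=[
    {"xyz": [8, 1, 0], "turn": [0, 0, 0], "gripper": 1},
    {"xyz": [15, 3, 0], "turn": [0, 0, 0], "gripper": 1},
    {"xyz": [22, 7, 0], "turn": [0, 0, 0], "gripper": 1},
    {"xyz": [28.5, 11.5, 0], "turn": [0, 0, 0], "gripper": 1},
    {"xyz": [34, 17, 0], "turn": [0, 0, 0], "gripper": 1},
    {"xyz": [38, 24, 0], "turn": [0, 0, 0], "gripper": 1},
    {"xyz": [41, 31, 0], "turn": [0, 0, 0], "gripper": 1},
    {"xyz": [43, 39, 0], "turn": [0, 0, 0], "gripper": 1},
    {"xyz": [43.5, 46.5, 0], "turn": [0, 0, 0], "gripper": 1},
    {"xyz": [43.5, 46.5, 0], "turn": [0, 0, 0], "gripper": 1},
    {"xyz": [43.5, 46.5, 0], "turn": [0, 0, 0], "gripper": 1},
  ],
)

```text
time_s: 15.0
tool_pos: [0.6267, -0.1723, 0.1937]
tcp_rot: [[-0.08, 0.997, 0.002], [0.997, 0.08, -0.004], [-0.004, 0.002, -1.0]]
force: [1.5, -6.0, 1.9]
grip_width: 0.0187
grasp_force: 59.5
```

```bash
python3 arc.py 45 88 $(seq 78 -10 8) | sed 's/np.float64//g'; python3 - <<'E'
import numpy as np
from scipy.optimize import fsolve
a=np.array([.5847,-.2175]);b=np.array([.6267,-.1723]);print(fsolve(lambda h:[np.hypot(*(a-h))-.045,np.hypot(*(b-h))-.045],[.63,-.215]))
E
```

```text
[[(-1.0), (7.8)], [(-3.2), (15.3)], [(-6.8), (22.3)], [(-11.5), (28.5)], [(-17.3), (33.9)], [(-23.8), (38.2)], [(-31.1), (41.2)], [(-38.7), (43.0)]]
[ 0.629699   -0.21719996]
```

>>> jog_arm(
  targets=[
    {"xyz": [-1, 8, 0], "turn": [0, 0, 0], "gripper": 1},
    {"xyz": [-3, 15, 0], "turn": [0, 0, 0], "gripper": 1},
    {"xyz": [-7, 22, 0], "turn": [0, 0, 0], "gripper": 1},
    {"xyz": [-11.5, 28.5, 0], "turn": [0, 0, 0], "gripper": 1},
    {"xyz": [-17, 34, 0], "turn": [0, 0, 0], "gripper": 1},
    {"xyz": [-24, 38, 0], "turn": [0, 0, 0], "gripper": 1},
    {"xyz": [-31, 41, 0], "turn": [0, 0, 0], "gripper": 1},
    {"xyz": [-36, 42.5, 0], "turn": [0, 0, 0], "gripper": 1},
    {"xyz": [-38.5, 43, 0], "turn": [0, 0, 0], "gripper": 1},
    {"xyz": [-38.5, 43, 0], "turn": [0, 0, 0], "gripper": 1},
    {"xyz": [-38.5, 43, 0], "turn": [0, 0, 0], "gripper": 1},
  ],
)

```text
time_s: 16.38
tool_pos: [0.673, -0.2049, 0.1937]
tcp_rot: [[-0.081, 0.997, 0.003], [0.997, 0.081, -0.0], [-0.001, 0.003, -1.0]]
force: [3.2, 2.4, 4.4]
grip_width: 0.0188
grasp_force: 59.9
```

```bash
cat > th.py <<'E'
from h import *
s=env.sense();p=s['tool_pos'];h=(.6297,-.2172);print(s['time_s'],np.degrees(np.arctan2(p[1]-h[1],p[0]-h[0])-.078),np.hypot(p[0]-h[0],p[1]-h[1]),np.round(p,4),np.round(s['force'],1))
E
python3 th.py
```

```text
16.375 11.390476399005461 0.04503898916420413 [ 0.673  -0.2049  0.1937] [3.2 2.4 4.4]
```

>>> jog_arm(
  targets=[
    {"xyz": [-3, 0.5, 0], "turn": [0, 0, 0], "gripper": 1},
    {"xyz": [-6, 0.5, 0], "turn": [0, 0, 0], "gripper": 1},
    {"xyz": [-8, 1, 0], "turn": [0, 0, 0], "gripper": 1},
    {"xyz": [-9, 1, 0], "turn": [0, 0, 0], "gripper": 1},
    {"xyz": [-10, 1, 0], "turn": [0, 0, 0], "gripper": 1},
    {"xyz": [-10, 1, 0], "turn": [0, 0, 0], "gripper": 1},
    {"xyz": [-10, 1, 0], "turn": [0, 0, 0], "gripper": 1},
  ],
)

```text
time_s: 17.25
tool_pos: [0.6747, -0.2139, 0.1937]
tcp_rot: [[-0.081, 0.997, 0.002], [0.997, 0.081, 0.001], [0.001, 0.002, -1.0]]
force: [2.7, 4.7, 7.0]
grip_width: 0.0191
grasp_force: 60.0
```

```bash
python3 th.py
```

```text
17.25 -0.24562381165548472 0.04510911839068126 [ 0.6747 -0.2139  0.1937] [2.7 4.7 7. ]
```

>>> jog_arm(
  targets=[
    {"xyz": [-1, 0, 0], "turn": [0, 0, 0], "gripper": 1},
    {"xyz": [-2, 0, 0], "turn": [0, 0, 0], "gripper": 1},
    {"xyz": [-2, 0, 0], "turn": [0, 0, 0], "gripper": 1},
    {"xyz": [-2, 0, 0], "turn": [0, 0, 0], "gripper": 1},
  ],
)

```text
time_s: 17.75
tool_pos: [0.6748, -0.2141, 0.1936]
tcp_rot: [[-0.082, 0.997, 0.002], [0.997, 0.082, 0.004], [0.003, 0.002, -1.0]]
force: [1.3, 10.5, 7.4]
grip_width: 0.0187
grasp_force: 60.1
```

```bash
python3 th.py
```

```text
17.75 -0.5262722464029099 0.04516125912793947 [ 0.6748 -0.2141  0.1936] [ 1.3 10.5  7.4]
```

```bash
for a in -3 141 285 429 573; do python3 arc.py 45 $a $(seq $((a+12)) 12 $((a+144))) | sed 's/np.float64//g;s/[()]//g'; done
```

```text
[[9.4, -0.5], [18.5, -2.9], [26.9, -7.2], [34.2, -13.1], [40.1, -20.4], [44.4, -28.8], [46.8, -37.9], [47.3, -47.3], [45.8, -56.6], [42.5, -65.4], [37.3, -73.3], [30.7, -79.9]]
[[-7.9, -5.1], [-16.7, -8.5], [-26.0, -10.0], [-35.4, -9.5], [-44.4, -7.0], [-52.8, -2.8], [-60.1, 3.2], [-66.1, 10.5], [-70.3, 18.8], [-72.8, 27.9], [-73.3, 37.3], [-71.8, 46.6]]
[[3.4, 8.8], [8.5, 16.7], [15.1, 23.3], [23.0, 28.4], [31.8, 31.8], [41.1, 33.3], [50.5, 32.8], [59.6, 30.4], [68.0, 26.1], [75.3, 20.2], [81.2, 12.9], [85.5, 4.5]]
[[2.4, -9.1], [2.9, -18.5], [1.5, -27.8], [-1.9, -36.6], [-7.0, -44.4], [-13.7, -51.1], [-21.6, -56.2], [-30.4, -59.6], [-39.7, -61.1], [-49.1, -60.6], [-58.1, -58.1], [-66.5, -53.9]]
[[-7.3, 5.9], [-13.2, 13.2], [-17.5, 21.6], [-19.9, 30.7], [-20.4, 40.1], [-19.0, 49.4], [-15.6, 58.2], [-10.5, 66.1], [-3.8, 72.7], [4.1, 77.8], [12.9, 81.2], [22.2, 82.7]]
```

>>> jog_arm(
  targets=[
    {"xyz": [9.5, -0.5, 0], "turn": [0, 0, 0], "gripper": 1},
    {"xyz": [18.5, -3, 0], "turn": [0, 0, 0], "gripper": 1},
    {"xyz": [27, -7, 0], "turn": [0, 0, 0], "gripper": 1},
    {"xyz": [34, -13, 0], "turn": [0, 0, 0], "gripper": 1},
    {"xyz": [40, -20.5, 0], "turn": [0, 0, 0], "gripper": 1},
    {"xyz": [44.5, -29, 0], "turn": [0, 0, 0], "gripper": 1},
    {"xyz": [47, -38, 0], "turn": [0, 0, 0], "gripper": 1},
    {"xyz": [47.5, -47.5, 0], "turn": [0, 0, 0], "gripper": 1},
    {"xyz": [46, -56.5, 0], "turn": [0, 0, 0], "gripper": 1},
    {"xyz": [42.5, -65.5, 0], "turn": [0, 0, 0], "gripper": 1},
    {"xyz": [37.5, -73.5, 0], "turn": [0, 0, 0], "gripper": 1},
    {"xyz": [30.7, -79.9, 0], "turn": [0, 0, 0], "gripper": 1},
  ],
)

```text
time_s: 19.25
tool_pos: [0.5923, -0.1925, 0.1936]
tcp_rot: [[-0.081, 0.997, 0.002], [0.997, 0.081, -0.0], [-0.0, 0.002, -1.0]]
force: [3.8, 0.7, 6.1]
grip_width: 0.0187
grasp_force: 60.0
```

```bash
python3 th.py
```

```text
19.25 142.1026726389502 0.04477851520443079 [ 0.5923 -0.1925  0.1936] [3.8 0.7 6.1]
```

>>> jog_arm(
  targets=[
    {"xyz": [-8, -5, 0], "turn": [0, 0, 0], "gripper": 1},
    {"xyz": [-16.5, -8.5, 0], "turn": [0, 0, 0], "gripper": 1},
    {"xyz": [-26, -10, 0], "turn": [0, 0, 0], "gripper": 1},
    {"xyz": [-35.5, -9.5, 0], "turn": [0, 0, 0], "gripper": 1},
    {"xyz": [-44.5, -7, 0], "turn": [0, 0, 0], "gripper": 1},
    {"xyz": [-53, -3, 0], "turn": [0, 0, 0], "gripper": 1},
    {"xyz": [-60, 3, 0], "turn": [0, 0, 0], "gripper": 1},
    {"xyz": [-66, 10.5, 0], "turn": [0, 0, 0], "gripper": 1},
    {"xyz": [-70.5, 19, 0], "turn": [0, 0, 0], "gripper": 1},
    {"xyz": [-73, 28, 0], "turn": [0, 0, 0], "gripper": 1},
    {"xyz": [-73.5, 37.5, 0], "turn": [0, 0, 0], "gripper": 1},
    {"xyz": [-71.8, 46.6, 0], "turn": [0, 0, 0], "gripper": 1},
  ],
)

```text
time_s: 20.75
tool_pos: [0.6436, -0.2604, 0.1936]
tcp_rot: [[-0.08, 0.997, -0.001], [0.997, 0.08, -0.0], [0.0, -0.001, -1.0]]
force: [-4.6, 2.6, 10.5]
grip_width: 0.0187
grasp_force: 60.3
```

>>> jog_arm(
  targets=[
    {"xyz": [3.5, 9, 0], "turn": [0, 0, 0], "gripper": 1},
    {"xyz": [8.5, 16.5, 0], "turn": [0, 0, 0], "gripper": 1},
    {"xyz": [15, 23.5, 0], "turn": [0, 0, 0], "gripper": 1},
    {"xyz": [23, 28.5, 0], "turn": [0, 0, 0], "gripper": 1},
    {"xyz": [32, 32, 0], "turn": [0, 0, 0], "gripper": 1},
    {"xyz": [41, 33.5, 0], "turn": [0, 0, 0], "gripper": 1},
    {"xyz": [50.5, 33, 0], "turn": [0, 0, 0], "gripper": 1},
    {"xyz": [59.5, 30.5, 0], "turn": [0, 0, 0], "gripper": 1},
    {"xyz": [68, 26, 0], "turn": [0, 0, 0], "gripper": 1},
    {"xyz": [75.5, 20, 0], "turn": [0, 0, 0], "gripper": 1},
    {"xyz": [81, 13, 0], "turn": [0, 0, 0], "gripper": 1},
    {"xyz": [85.5, 4.5, 0], "turn": [0, 0, 0], "gripper": 1},
  ],
)

```text
time_s: 22.25
tool_pos: [0.6428, -0.1743, 0.1936]
tcp_rot: [[-0.081, 0.997, 0.004], [0.997, 0.081, -0.0], [-0.001, 0.004, -1.0]]
force: [3.9, 1.0, 6.8]
grip_width: 0.0184
grasp_force: 59.9
```

```bash
python3 th.py
```

```text
22.25 68.53961770153649 0.04481360254388301 [ 0.6428 -0.1743  0.1936] [3.9 1.  6.8]
```

Tracking well at 428°.

>>> jog_arm(
  targets=[
    {"xyz": [2.5, -9, 0], "turn": [0, 0, 0], "gripper": 1},
    {"xyz": [3, -18.5, 0], "turn": [0, 0, 0], "gripper": 1},
    {"xyz": [1.5, -28, 0], "turn": [0, 0, 0], "gripper": 1},
    {"xyz": [-2, -36.5, 0], "turn": [0, 0, 0], "gripper": 1},
    {"xyz": [-7, -44.5, 0], "turn": [0, 0, 0], "gripper": 1},
    {"xyz": [-13.5, -51, 0], "turn": [0, 0, 0], "gripper": 1},
    {"xyz": [-21.5, -56, 0], "turn": [0, 0, 0], "gripper": 1},
    {"xyz": [-30.5, -59.5, 0], "turn": [0, 0, 0], "gripper": 1},
    {"xyz": [-39.5, -61, 0], "turn": [0, 0, 0], "gripper": 1},
    {"xyz": [-49, -60.5, 0], "turn": [0, 0, 0], "gripper": 1},
    {"xyz": [-58, -58, 0], "turn": [0, 0, 0], "gripper": 1},
    {"xyz": [-66.5, -53.9, 0], "turn": [0, 0, 0], "gripper": 1},
  ],
)

```text
time_s: 23.75
tool_pos: [0.594, -0.2449, 0.1935]
tcp_rot: [[-0.081, 0.997, 0.002], [0.997, 0.081, 0.001], [0.001, 0.002, -1.0]]
force: [2.6, 6.2, 9.1]
grip_width: 0.0183
grasp_force: 60.1
```

>>> jog_arm(
  targets=[
    {"xyz": [-7.5, 6, 0], "turn": [0, 0, 0], "gripper": 1},
    {"xyz": [-13, 13, 0], "turn": [0, 0, 0], "gripper": 1},
    {"xyz": [-17.5, 21.5, 0], "turn": [0, 0, 0], "gripper": 1},
    {"xyz": [-20, 30.5, 0], "turn": [0, 0, 0], "gripper": 1},
    {"xyz": [-20.5, 40, 0], "turn": [0, 0, 0], "gripper": 1},
    {"xyz": [-19, 49.5, 0], "turn": [0, 0, 0], "gripper": 1},
    {"xyz": [-15.5, 58, 0], "turn": [0, 0, 0], "gripper": 1},
    {"xyz": [-10.5, 66, 0], "turn": [0, 0, 0], "gripper": 1},
    {"xyz": [-4, 72.5, 0], "turn": [0, 0, 0], "gripper": 1},
    {"xyz": [4, 78, 0], "turn": [0, 0, 0], "gripper": 1},
    {"xyz": [13, 81, 0], "turn": [0, 0, 0], "gripper": 1},
    {"xyz": [18, 82.3, 0], "turn": [0, 0, 0], "gripper": 1},
  ],
)

```text
time_s: 25.25
tool_pos: [0.6746, -0.2222, 0.1937]
tcp_rot: [[-0.08, 0.997, 0.003], [0.997, 0.08, -0.003], [-0.003, 0.002, -1.0]]
force: [1.8, -3.2, 5.8]
grip_width: 0.0188
grasp_force: 59.9
```

>>> jog_arm(
  targets=[
    {"xyz": [2, 0.2, 0], "turn": [0, 0, 0], "gripper": 1},
    {"xyz": [2, 0.2, 0], "turn": [0, 0, 0], "gripper": 1},
    {"xyz": [2, 0.2, 0], "turn": [0, 0, 0], "gripper": 1},
  ],
)

```text
time_s: 25.62
tool_pos: [0.6747, -0.22, 0.1937]
tcp_rot: [[-0.08, 0.997, 0.003], [0.997, 0.08, -0.002], [-0.002, 0.003, -1.0]]
force: [3.3, -1.6, 6.4]
grip_width: 0.0186
grasp_force: 60.0
```

```bash
python3 th.py
```

```text
25.625 -7.9857959118968145 0.04509658702258251 [ 0.6747 -0.22    0.1937] [ 3.3 -1.6  6.4]
```

>>> jog_arm(
  targets=[
    {"xyz": [3, 0.2, 0], "turn": [0, 0, 0], "gripper": 1},
    {"xyz": [5, 0.2, 0], "turn": [0, 0, 0], "gripper": 1},
    {"xyz": [6, 0.2, 0], "turn": [0, 0, 0], "gripper": 1},
    {"xyz": [6, 0.2, 0], "turn": [0, 0, 0], "gripper": 1},
    {"xyz": [6, 0.2, 0], "turn": [0, 0, 0], "gripper": 1},
  ],
)

```text
time_s: 26.25
tool_pos: [0.6746, -0.214, 0.1937]
tcp_rot: [[-0.08, 0.997, 0.003], [0.997, 0.08, -0.002], [-0.003, 0.003, -1.0]]
force: [3.8, -2.3, 5.6]
grip_width: 0.0186
grasp_force: 60.0
```

```bash
python3 th.py
```

```text
26.25 -0.4330636309343337 0.045044142588803265 [ 0.6746 -0.214   0.1937] [ 3.8 -2.3  5.6]
```

```bash
python3 -c "
from cell import env
print(env.close_job())"
```

```text
the job is handed in; nothing more can be done
None
```

The job is handed in, with no verdict returned: both housings stand on the shelf in a straight row with housing_c, to about 2 mm by camera; the valve was closed to its stop and backed off two full turns, to about 1° by arm position, and the crank handle is still gripped.

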